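# Centre the tumbler on the spice scale and tare it

## Task

The thick glass tumbler on the little kitchen scale stands off-centre and is unsteady on its narrow foot: nudge it with light fingertip taps until it stands upright in the middle of the round platform, without gripping, lifting, tipping or knocking it off. Then, with the tumbler centred and left alone, press the scale's round key all the way down with a fingertip and let it spring back, so that the scale is tared. Do not shove the scale out of place, and leave the other things where they are.

Things in the scene. Friction and masses are not known exactly. Their poses are not given: they have to be found in the camera images.
- tumbler: Open tumbler of thick green glass on the scale, 80 mm tall, 0.3 to 0.45 kg. Barrel shaped: flat round foot 44 mm across, widest 88 mm across 38 mm above the foot, 86 mm at 55 mm, rim 76 mm. Origin: centre of the foot's underside; z up. It slides easily on the steel (friction about 0.3: 1 to 1.5 N). Pushed at the widest part it slides upright; pushed near the rim (above about 60 mm) it may tip.
- scale: Compact black kitchen scale, loose on the counter on four rubber feet, 0.95 kg, housing 180 mm long (its x) by 130 mm wide (its y), top of the housing 22 mm above the counter. Origin: centre of its underside, z up. The platform is in its +x half, the control strip (a dark blank window and one round key) at its -x end.
- platform (a point): Centre of the upper face of the scale's round stainless platform: a disc 72 mm across, 4 mm thick, 34 mm above the counter, standing 12 mm above the housing on a hub; 40 mm from the housing's centre along its +x. Rigid.
- tare_top (a point): Centre of the top of the scale's only key, a round key 23 mm across standing 5 mm proud of the housing (27 mm above the counter), at x -66 mm, y -35 mm in the scale's frame. Moves with the key.
- tare (a joint): Travel of the key in m: 0 is up, 0.003 fully down; it springs back. It needs about 1 N to start and 3 N to be fully down.
- tumbler2: A second tumbler of the same kind and size, standing on the counter; not to be moved. Origin: centre of its underside.
- jar: Glass jar with steel twist cap, 68 mm across, 95 mm tall, on the counter; not to be moved. Origin: centre of its underside.
- press: Wooden burger press, round plate 110 mm across with an upright turned handle, 100 mm tall, on the counter; not to be moved. Origin: centre of its underside.
- brush: Black silicone pastry brush, about 225 mm long, 40 mm wide and 18 mm high, lying along its own x with the head to +x; not to be moved. Origin: on the counter near the brush's middle.
Things that resemble listed ones, but are neither listed nor needed, are in the scene too. What is shaped like the tumbler but purple is not meant.

How it is judged (in metres and radians):
On the way, in this order (a step that is already met when the one before it is completed fails the run):
1. the tumbler stands upright and still in the middle of the platform, untouched (horizontal distance between tumbler and platform below 0.006 m and angle between tumbler's own z axis and vertical below 0.05 rad and linear speed of tumbler below 0.01 m/s and contact force between the fingers and tumbler below 0.05 N), for 0.2 s.
2. the key is pressed down with the tumbler centred (value of joint tare above 0.0022 m and horizontal distance between tumbler and platform below 0.006 m), for 0.02 s.
At the end, for the whole second after the job is handed in: The tumbler stands upright (within 3 degrees) and still on the platform, its foot's centre within 6 mm of the platform's centre, and the key, pressed after the tumbler was centred, is up again (less than 1 mm down) (horizontal distance between tumbler and platform below 0.006 m and z of tumbler in the frame of platform between -0.003 and 0.003 m and angle between tumbler's own z axis and vertical below 0.05 rad and linear speed of tumbler below 0.01 m/s and value of joint tare below 0.001 m); the robot touches nothing.
It fails at once if the tumbler is tipped (more than 17 degrees) (angle between tumbler's own z axis and vertical above 0.3 rad).
It fails at once if the tumbler is lifted (10 mm) or knocked off the platform (8 mm down) (z of tumbler in the frame of platform above 0.01 m or z of tumbler in the frame of platform below -0.008 m).
It fails at once if the tumbler is gripped or struck hard (fingers press it with more than 15 N) (contact force between the fingers and tumbler above 15 N).
It fails at once if the scale is shoved more than 20 mm (distance of scale from where it was at the start of the episode above 0.02 m).
It fails at once if another thing is moved more than 15 mm (distance of any of tumbler2, jar, press, brush from where it was at the start of the episode above 0.015 m).
It also fails if it takes over 56 s, if anything falls off the work surface, if the arm or the gripper's body presses on something with over 40 N, if the wrist force passes 120 N, or if a joint passes its speed limit or range.

## Robot

A 7-joint arm with a two-finger parallel gripper is mounted at the origin on the work surface. World frame = base frame: x ahead of the robot, y to its left, z up, the work surface at z = 0. Lengths are in mm, angles in rad, forces in N, time in s.
With the tool pointing down it reaches from about 350 to 900 mm from the base axis. Payload 7.2 kg.
Tool frame: the origin (TCP) lies on the centre line of the jaws, within the pads' length; the fingertips stand 17 mm ahead of it and the grasp point (between the pads) lies 2 mm behind it; y points along the fingers, x is the direction in which the jaws open and shut, and the axes are right-handed (so a half turn about y gives the same grasp; the last joint's range is limited). The gripper opens to 85 mm and grips with 20 to 120 N. Pads are 22 mm wide; open, the fingers measure 114 mm over their backs; the gripper's body (76 mm by 85 mm) begins 54 mm behind the grasp point. The pads swing forward as they close: fully open they stand 13 mm farther back than shut.
Start: joints at [-1.253, 0.411, -0.013, 1.596, 0.006, 1.134, -0.082], TCP at [235.197, 579.06, 248.297] pointing down, gripper open.
Joint ranges: [-2.95, 2.95], [-0.29, 1.99], [-1.47, 1.44], [0.14, 2.54], [-1.03, 4.17], [0.13, 1.85], [-2.86, 2.86]. Speed limits (rad/s): [2.39, 2.39, 3.01, 3.01, 3.14, 3.14, 3.14].

## Interface

Orientations are given as [roll, pitch, yaw] about the fixed x, y, z axes, in that order (R = Rz(yaw) Ry(pitch) Rx(roll)).
In Python, from rig import sense, cams, ticket gives the robot as it stands. The module is installed in compiled form; this text tells all that it offers.
- The arm moves only by the tool step_arm, never from a script. Its argument "plan" is a list of rows, each a list of 3 entries, a list of its own where there are three numbers: the finger opening in cm, from 0 to 8.54, then the shift along the tool's x, y, z in cm, then the turn about the tool's y in rad. A call has 1 to 12 rows; each row shifts and turns the pose as measured when the row begins, along the tool's axes as they then stand; what a row does not reach is not made up. A row lasts 1/10 s, in which the tool goes at most 50 mm and 8.59 degrees, less where a joint would pass 70% of its speed; a pose out of reach is approached as far as the arm can. A call with a gripper value outside its range is refused whole. The fingers move at their own pace and stop on an object; "grip_force" is the grip in N (left out, the last holds). Time passes only in rows, so rows that do not move let the fingers close. It gives the time, the measured TCP pose, the force and the opening at its end, in the units of the state.
- sense(): the state, without advancing time (a new reading comes with each control period).
- cams.snapshot(name): name is "scene" or "top"; returns a dict with "pixels" (480x640x3 uint8, blue, green, red), "K" (3x3 intrinsics, pixels), "rvec" (rotation vector, rad) and "tvec" (3), from world to camera coordinates, as OpenCV has them. Camera axes: x right, y down, z forward; pixel columns grow to the right and rows downward; lengths in mm; the calibration is good to about 2 mm. A picture is of the moment at which its call begins. There is no depth.
- ticket.close_job(): hands the job in, once; it reports no verdict.
The state is a dict: "time": time; "joint_pos": joint angles; "joint_vel": joint speeds; "joint_torque": joint torques, N m; "tool_pos": TCP position; "orientation": TCP orientation; "wrist_force": force on the tool from outside, world axes, zero at the start; "moment": the same for the moment, N m; "grip_width": finger opening in mm.
Only numpy, scipy, OpenCV 4.12 (cv2) and the standard library are available. Lean on these libraries where they do the work, as an engineer would, in place of code of your own. Each camera call takes 0.05 s, during which the arm holds its last target.

## Working session

There is one attempt and no reset: what is moved stays moved. The work goes in short steps, Python scripts to look and compute and a tool call to move; the robot and the scene stay as the last step left them, time stands still between calls to the robot, and variables do not carry over. Pictures are saved under pics/ and viewed, and the job is handed in when it is done.

Besides the shell and the picture viewer there is one more tool, called after "Call:" in YAML: its name, and indented under it one key for each argument. step_arm: Moves the arm, as the interface text tells. Its arguments: {"type":"object","properties":{"plan":{"type":"array"},"grip_force":{"type":"number"}},"required":["plan"]}

```bash
mkdir -p pics; python3 - <<'E'
from rig import sense,cams
import cv2
s=sense();print({k:s[k] for k in('time','tool_pos','orientation','wrist_force','grip_width')})
for n in('scene','top'):
    d=cams.snapshot(n);cv2.imwrite(f'pics/{n}0.png',d['pixels']);print(n,d['K'],d['rvec'],d['tvec'])
E
```

```text
{'time': 0.0, 'tool_pos': array([235.0538717 , 578.60490598, 247.4460879 ]), 'orientation': array([-1.57089757,  0.00162188,  1.1849769 ]), 'wrist_force': array([-0.23827537,  0.08747551, -0.37326305]), 'grip_width': 85.11167303299356}
scene [[468.57857822   0.         319.6393265 ]
 [  0.         468.57857822 243.29052084]
 [  0.           0.           1.        ]] [ 2.20098166  1.31652793 -0.44536925] [-249.25612417 -346.05047546 1353.53454655]
top [[514.88107778   0.         314.65367083]
 [  0.         514.88107778 239.30625552]
 [  0.           0.           1.        ]] [ 2.11422229 -2.12938322  0.20909741] [ -13.07336212  541.38945096 1169.31795013]
```

View pics/scene0.png

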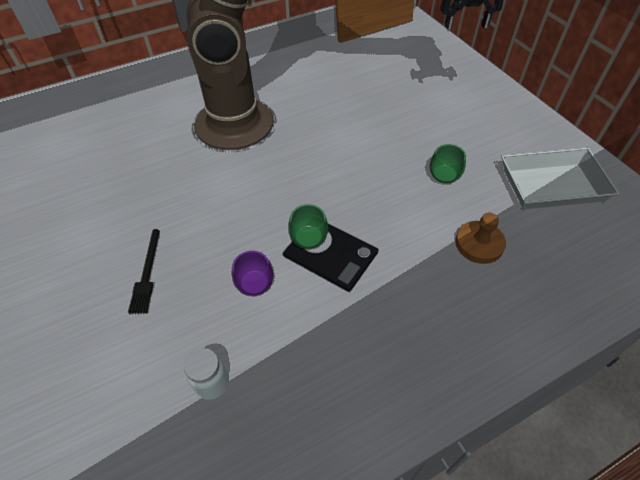

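View pics/top0.png

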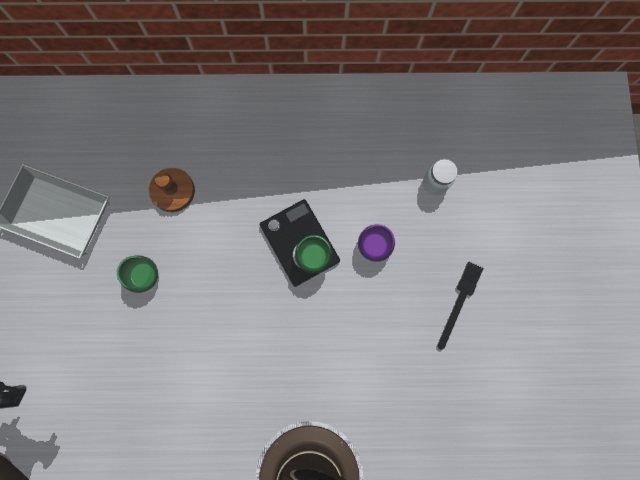

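```bash
cat > h.py <<'E'
import cv2,numpy as np
from rig import sense,cams
def cam(n):
    d=cams.snapshot(n);R,_=cv2.Rodrigues(np.array(d['rvec'],float));d['R']=R;d['t']=np.array(d['tvec'],float).ravel();return d
def toz(d,p,z):
    p=np.atleast_2d(np.array(p,float));r=np.c_[p,np.ones(len(p))]@np.linalg.inv(d['K']).T@d['R']
    c=-d['R'].T@d['t'];return c+r*((z-c[2])/r[:,2])[:,None]
def proj(d,P):
    return cv2.projectPoints(np.array(P,float).reshape(-1,3),np.array(d['rvec'],float),d['t'],d['K'],None)[0][:,0]
def crop(d,name,x,y,w,h,s):
    cv2.imwrite(name,cv2.resize(d['pixels'][y:y+h,x:x+w],None,fx=s,fy=s,interpolation=cv2.INTER_CUBIC))
E
python3 - <<'E'
from h import *
for n,b in(('top',(250,190,100,110)),('scene',(270,190,120,110))):
    d=cam(n);crop(d,f'pics/{n}1.png',*b[:2],b[2],b[3],5)
    print(n,'cam',-d['R'].T@d['t'])
E
```

```text
top cam [ 307.21809699  -11.63133529 1251.42305869]
scene cam [1076.86758101 -281.89015337  880.24398327]
```

View pics/top1.png

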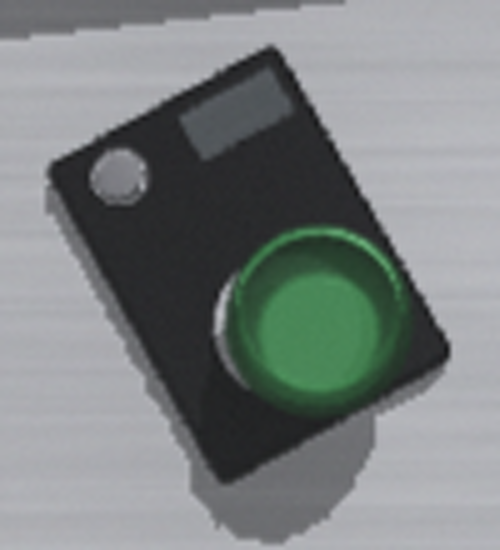

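View pics/scene1.png

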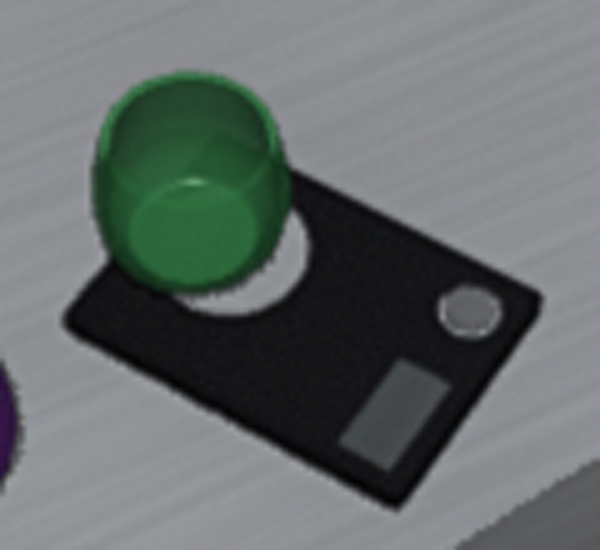

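```bash
cat >> h.py <<'E'
from scipy.optimize import least_squares
def big(m,pt=None):
    n,l,st,ce=cv2.connectedComponentsWithStats(m.astype(np.uint8))
    k=1+np.argmax(st[1:,4]) if pt is None else 1+np.argmin(np.hypot(*(ce[1:]-pt).T)+1e4*(st[1:,4]<60))
    return l==k
def green(d,pt):
    b,g,r=[d['pixels'][...,i].astype(int) for i in range(3)]
    return big((g>r+20)&(g>b+15),pt)
def az(d,m):
    ys,xs=np.nonzero(m);P=toz(d,np.c_[xs,ys],60.);c=-d['R'].T@d['t']
    v=P[:,:2]-c[:2];a0=np.arctan2(*v.mean(0)[::-1])
    a=np.angle(np.exp(1j*(np.arctan2(v[:,1],v[:,0])-a0)))
    return c,a0+(a.max()+a.min())/2,(a.max()-a.min())/2
def tumbler(dt,ds,pt,ps):
    A=[];B=[]
    for d,p in((dt,pt),(ds,ps)):
        c,a,h=az(d,green(d,p));n=np.array([-np.sin(a),np.cos(a)]);A.append(n);B.append(n@c[:2])
    X=np.linalg.solve(A,B)
    for d,p in((dt,pt),(ds,ps)):
        c,a,h=az(d,green(d,p));print('  widest-radius check ~44:',np.sin(h)*np.hypot(*(X-c[:2])))
    return X
E
python3 - <<'E'
from h import *
dt,ds=cam('top'),cam('scene')
print('tumbler',tumbler(dt,ds,(313,254),(308,227)))
print('tumbler2',tumbler(dt,ds,(138,274),(448,163)))
for d,p,o in((dt,(295,235),'top'),(ds,(335,258),'scene')):
    m=d['pixels'].max(2)<60
    m=big(m,p)
    c=max(cv2.findContours(m.astype(np.uint8),0,2)[0],key=cv2.contourArea)
    ap=cv2.approxPolyDP(cv2.convexHull(c),3,True)[:,0]
    print(o,ap.tolist());P=toz(d,ap,22.);print(P[:,:2].round(1).tolist())
    b=d['pixels'].astype(int)
    # key / platform / window : grey light areas 
    g=(b.max(2)-b.min(2)<20)&(b.max(2)>85)
    kp=(274,225) if o=='top' else (364,252)
    k=big(g,kp); ys,xs=np.nonzero(k);print('key',len(xs),xs.mean(),ys.mean(),toz(d,[xs.mean(),ys.mean()],27.))
E
```

```text
widest-radius check ~44: 39.84326389687509
  widest-radius check ~44: 41.68611482510795
tumbler [500.73213216 -12.51492705]
  widest-radius check ~44: 41.22971764123364
  widest-radius check ~44: 41.340835541620606
tumbler2 [464.9209233  399.41134487]
top [[305, 200], [339, 260], [294, 285], [260, 224]]
[[646.3, 6.0], [495.9, -75.5], [436.2, 33.1], [586.3, 116.3]]
key 102 273.30392156862746 224.99019607843138 [[582.45118779  83.39200745  27.        ]]
scene [[290, 230], [325, 222], [377, 248], [377, 252], [349, 291], [283, 255]]
[[446.2, -33.3], [464.0, 49.8], [586.4, 117.0], [595.8, 111.1], [653.5, 4.9], [502.7, -78.1]]
key 90 363.5777777777778 251.9777777777778 [[584.29610014  82.51793141  27.        ]]
```

```bash
cat >> h.py <<'E'
def up(d,b,s=6):
    x,y,w,h=b
    return cv2.resize(d['pixels'][y:y+h,x:x+w],None,fx=s,fy=s,interpolation=cv2.INTER_LINEAR).astype(int)
def upc(xy,b,s=6): return (np.array(xy,float)+.5)/s-.5+np.array(b[:2])
BT=(250,190,100,110);BS=(270,190,120,110)
def tum2(dt,ds,bt=BT,bs=BS,thr=12,verbose=True):
    A=[];B=[];H=[]
    for d,b in((dt,bt),(ds,bs)):
        I=up(d,b);m=big(I[...,1]-(I[...,0]+I[...,2])/2>thr)
        ys,xs=np.nonzero(m);P=toz(d,upc(np.c_[xs,ys],b),60.);c=-d['R'].T@d['t'];v=P[:,:2]-c[:2]
        a0=np.arctan2(*v.mean(0)[::-1]);a=np.angle(np.exp(1j*(np.arctan2(v[:,1],v[:,0])-a0)))
        a1=a0+(a.max()+a.min())/2;H.append(((a.max()-a.min())/2,c));n=np.array([-np.sin(a1),np.cos(a1)]);A.append(n);B.append(n@c[:2])
    X=np.linalg.solve(A,B)
    if verbose: print('  r',[float(np.sin(h)*np.hypot(*(X-c[:2]))) for h,c in H])
    return X
def circ(P,r):
    f=lambda q:np.hypot(P[:,0]-q[0],P[:,1]-q[1])-r
    return least_squares(f,P.mean(0)[:2],loss='soft_l1',f_scale=.5)
def plat(d,b):
    I=up(d,b);mx,mn=I.max(2),I.min(2)
    g=(mx>110)&(mx-mn<40); n,l,st,ce=cv2.connectedComponentsWithStats(g.astype(np.uint8))
    return I,g,n,l,st,ce
E
python3 - <<'E'
from h import *
dt,ds=cam('top'),cam('scene')
for t in(6,12,20): print(t,tum2(dt,ds,thr=t))
for d,b in((dt,BT),(ds,BS)):
    I,g,n,l,st,ce=plat(d,b)
    for i in range(1,n):
        if st[i,4]>150: print(i,st[i].tolist(),ce[i].round().tolist(), toz(d,upc(ce[i],b),30.)[0].round(1))
E
```

```text
r [44.306881437511926, 44.06322846736709]
6 [502.86579178 -13.3130522 ]
  r [43.088096148358055, 43.025476960920564]
12 [502.79139721 -13.32286361]
  r [39.42337479286286, 42.11104459502817]
20 [503.23657925 -13.36086453]
1 [0, 0, 600, 660, 250177] [301.0, 336.0] [530.3  19.   30. ]
5 [110, 180, 65, 55, 2713] [143.0, 208.0] [583.8  83.   30. ]
9 [257, 338, 23, 73, 737] [266.0, 373.0] [515.7  33.   30. ]
1 [0, 0, 720, 660, 294122] [362.0, 305.0] [522.3  31.   30. ]
2 [225, 256, 143, 120, 5351] [318.0, 331.0] [525.3  10.6  30. ]
```

```bash
python3 - <<'E'
from h import *
dt,ds=cam('top'),cam('scene')
for d,b,i,nm in((dt,BT,9,'top'),(ds,BS,2,'scene')):
    for th in(75,95,120):
        I=up(d,b);mx,mn=I.max(2),I.min(2)
        g=(mx>th)&(mx-mn<40); 
        n,l,st,ce=cv2.connectedComponentsWithStats(g.astype(np.uint8))
        k=l[(373,266) if i==9 else (331,330)];m=(l==k).astype(np.uint8)
        if i==9: pass
        c=max(cv2.findContours(m,0,1)[0],key=cv2.contourArea)[:,0]
        gr=cv2.dilate((I[...,1]-(I[...,0]+I[...,2])/2>5).astype(np.uint8),np.ones((13,13)))
        c=c[gr[c[:,1],c[:,0]]==0]
        if len(c)<8: print('few');continue
        P=toz(d,upc(c,b),34.)
        f=circ(P[:,:2],36.);print(nm,th,len(c),f.x.round(2),'rms',np.sqrt(np.mean((np.hypot(*(P[:,:2]-f.x).T)-36)**2)).round(2))
    # key circle
    I=up(d,b);mx,mn=I.max(2),I.min(2)
# key
    for th in(75,90):
        g=(mx>th)&(mx-mn<40);kp=(208,143) if i==9 else (373,563)
        n,l,st,ce=cv2.connectedComponentsWithStats(g.astype(np.uint8));k=l[kp];print(' key area',st[k].tolist(),toz(d,upc(ce[k],b),27.)[0].round(2))
    # outline: black mask
    m=big(mx<70);c=max(cv2.findContours(m.astype(np.uint8),0,1)[0],key=cv2.contourArea);hull=cv2.convexHull(c)
    P=toz(d,upc(hull[:,0],b),22.)[:,:2].astype(np.float32)
    print(' rect z22',cv2.minAreaRect(P))
E
```

```text
top 75 104 [508.8    1.18] rms 0.27
top 95 70 [509.28   0.55] rms 0.28
top 120 49 [5.0886e+02 1.5000e-01] rms 0.24
 key area [107, 177, 72, 69, 3878] [582.88  83.    27.  ]
 key area [108, 178, 69, 66, 3484] [583.16  83.14  27.  ]
 rect z22 ((540.7354736328125, 20.48846435546875), (180.25836181640625, 129.49887084960938), 28.806407928466797)
scene 75 222 [506.77   1.91] rms 0.37
scene 95 216 [505.9    1.76] rms 0.31
scene 120 203 [504.7    1.55] rms 0.51
 key area [526, 345, 75, 59, 3470] [584.31  82.27  27.  ]
 key area [528, 348, 72, 55, 3014] [584.42  82.4   27.  ]
 rect z22 ((519.2823486328125, 18.785263061523438), (225.75241088867188, 158.37103271484375), 28.804441452026367)
```

Call:
step_arm:
  plan:
    - [0,[0,0,0],0.146]
    - [0,[0,0,0],0.146]
    - [0,[0,0,0],0.146]
    - [0,[0,0,0],0.146]
    - [0,[0,0,0],0.146]
    - [0,[0,0,0],0.146]
    - [0,[0,0,0],0.146]
    - [0,[0,0,0],0.146]
    - [0,[0,0,0],0.146]
    - [0,[0,0,0],0.146]
    - [0,[0,0,0],0.0]
  grip_force: 20

```text
time: 1.6
tool_pos: [235.0, 579.0, 248.6]
orientation: [-1.57, 0.001, -0.316]
wrist_force: [0.7, -0.6, -0.0]
grip_width: -0.3
```

```bash
cat >> h.py <<'E'
from scipy.spatial.transform import Rotation as Ro
def togo(target,yaw=None):
    s=sense();p=np.array(s['tool_pos']);R=Ro.from_euler('xyz',s['orientation']).as_matrix()
    print('t',s['time'],'pos',p.round(1),'ori',np.round(s['orientation'],4),'F',np.round(s['wrist_force'],2),'w',round(s['grip_width'],1))
    print('shift cm tool',((R.T@(np.array(target)-p))/10).round(3))
    if yaw is not None: print('turn',round(float(s['orientation'][2]-yaw),4))
E
python3 - <<'E'
from h import *
dt=cam('top')
b=dt['pixels'].astype(int);m=big((b[...,0]>b[...,1]+30)&(b[...,2]>b[...,1]+15),(376,243));ys,xs=np.nonzero(m)
P=toz(dt,np.c_[xs,ys],38.)[:,:2];print('purple',P.min(0),P.max(0),cv2.minEnclosingCircle(P.astype(np.float32)))
togo([484,-78,200],-0.281)
E
```

```text
purple [ 495.19577728 -207.73610054] [ 580.76768839 -125.4617327 ] ((537.4174194335938, -165.64590454101562), 44.30447769165039)
t 1.65 pos [235.  579.1 248.7] ori [-1.5701e+00  5.0000e-04 -3.1130e-01] F [1.08 0.48 0.1 ] w -0.4
shift cm tool [ 43.834   4.807 -54.926]
turn -0.0303
```

Call:
step_arm:
  plan:
    - [0,[2.9,0,-3.6],-0.03]
    - [0,[2.9,0,-3.6],0]
    - [0,[2.9,0,-3.6],0]
    - [0,[2.9,0,-3.6],0]
    - [0,[2.9,0,-3.6],0]
    - [0,[2.9,0,-3.6],0]
    - [0,[2.9,0,-3.6],0]
    - [0,[2.9,0,-3.6],0]
    - [0,[2.9,0,-3.6],0]
    - [0,[2.9,0,-3.6],0]
    - [0,[2.9,0,-3.6],0]
    - [0,[2.9,0,-3.6],0]

```text
time: 2.85
tool_pos: [469.0, 62.6, 248.5]
orientation: [-1.561, -0.004, -0.205]
wrist_force: [0.5, 0.6, 0.1]
grip_width: -0.4
```

```bash
python3 - <<'E'
from h import *
togo([484,-78,200],-0.281)
E
```

```text
t 2.85 pos [469.   62.6 248.5] ori [-1.5612 -0.0039 -0.2053] F [0.53 0.58 0.1 ] w -0.4
shift cm tool [  4.316   4.741 -13.501]
turn 0.0757
```

Call:
step_arm:
  plan:
    - [0,[1.2,0,-3.6],0.03]
    - [0,[1.2,0,-3.6],0.03]
    - [0,[1.2,0,-3.6],0.02]
    - [0,[0.5,1.0,-1.5],0]
    - [0,[0,1.5,0],0]
    - [0,[0,0,0],0]
    - [0,[0,0,0],0]

```text
time: 3.55
tool_pos: [482.8, -80.8, 224.7]
orientation: [-1.562, -0.011, -0.269]
wrist_force: [0.4, -0.8, 0.0]
grip_width: -0.1
```

```bash
python3 - <<'E'
from h import *
togo([484,-78,72],-0.281)
E
```

```text
t 3.55 pos [482.8 -80.8 224.7] ori [-1.5618 -0.011  -0.2688] F [ 0.37 -0.76  0.04] w -0.1
shift cm tool [-0.121 15.273  0.164]
turn 0.0122
```

Call:
step_arm:
  plan:
    - [0,[0,3.5,0],0.01]
    - [0,[0,3.5,0],0]
    - [0,[0,3.5,0],0]
    - [0,[-0.1,2.5,0],0]
    - [0,[0,1.5,0],0]
    - [0,[0,0,0],0]
    - [0,[0,0,0],0]

```text
time: 4.25
tool_pos: [489.8, -73.6, 80.2]
orientation: [-1.556, -0.019, -0.256]
wrist_force: [0.1, -0.4, -0.0]
grip_width: 0.0
```

```bash
python3 - <<'E'
from h import *
togo([484,-78,72],-0.281)
dt,ds=cam('top'),cam('scene')
crop(dt,'pics/top2.png',240,180,160,120,5)
crop(ds,'pics/scene2.png',220,150,200,150,4)
E
```

```text
t 4.25 pos [489.8 -73.6  80.2] ori [-1.5556 -0.0188 -0.2561] F [ 0.11 -0.36 -0.01] w 0.0
shift cm tool [-0.465  0.798 -0.589]
turn 0.0249
```

View pics/top2.png

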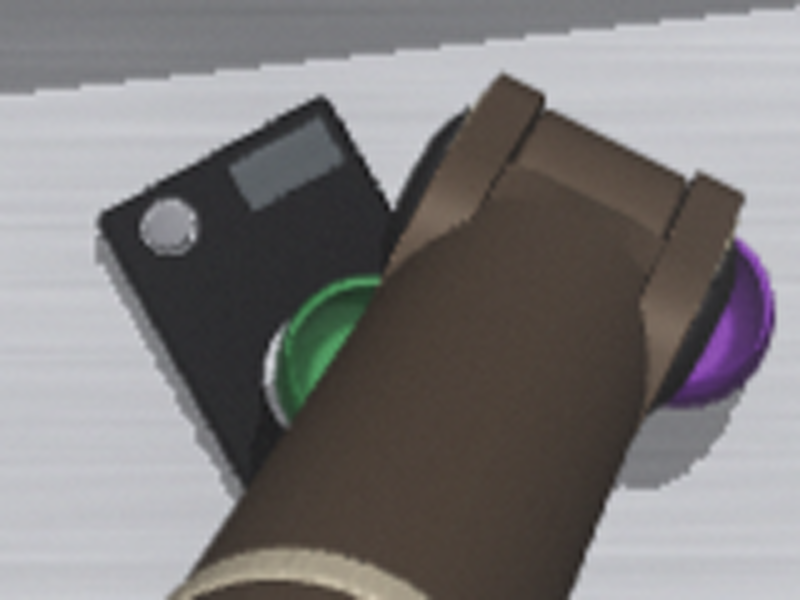

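View pics/scene2.png

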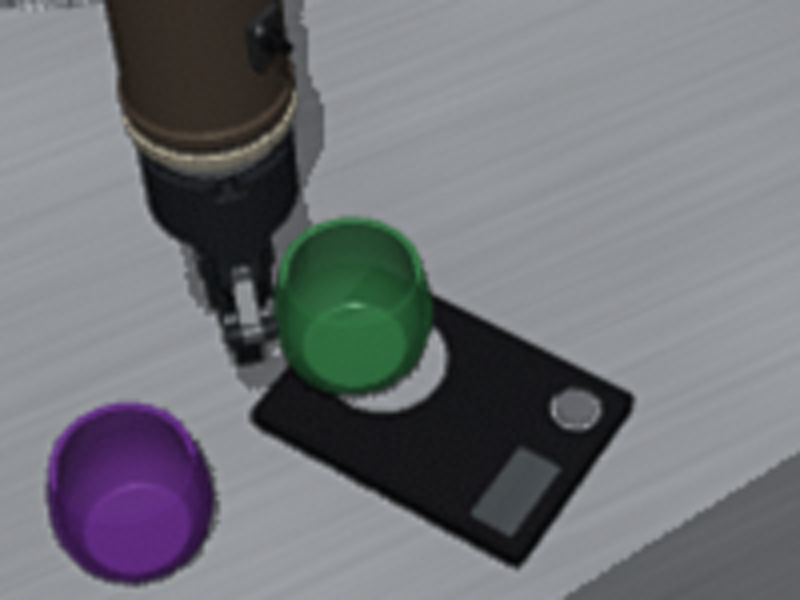

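Call:
step_arm:
  plan:
    - [0,[-0.4,0.6,0],0.0]
    - [0,[0,0.1,0],0]
    - [0,[0,0,0],0]

```text
time: 4.65
tool_pos: [487.6, -72.0, 75.3]
orientation: [-1.553, -0.024, -0.255]
wrist_force: [0.9, 0.6, 0.5]
grip_width: 0.2
```

```bash
cat >> h.py <<'E'
def gap(T):
    s=sense();p=np.array(s['tool_pos']);R=Ro.from_euler('xyz',s['orientation']).as_matrix()
    v=R.T@(np.r_[T,72.]-p);print('pos',p.round(1),'ori',np.round(s['orientation'],4),'F',np.round(s['wrist_force'],2));print('gap along z',(v[2]-55*np.sign(v[2])).round(2),'lateral x',v[0].round(2),'zdir',R[:,2].round(3))
E
python3 - <<'E'
from h import *
gap([502.8,-13.3])
ds=cam('scene');crop(ds,'pics/scene3.png',250,170,120,90,6)
E
```

```text
pos [487.6 -72.   75.3] ori [-1.5532 -0.0239 -0.2553] F [0.9  0.6  0.49]
gap along z 5.56 lateral x -0.19 zdir [0.252 0.968 0.018]
```

View pics/scene3.png

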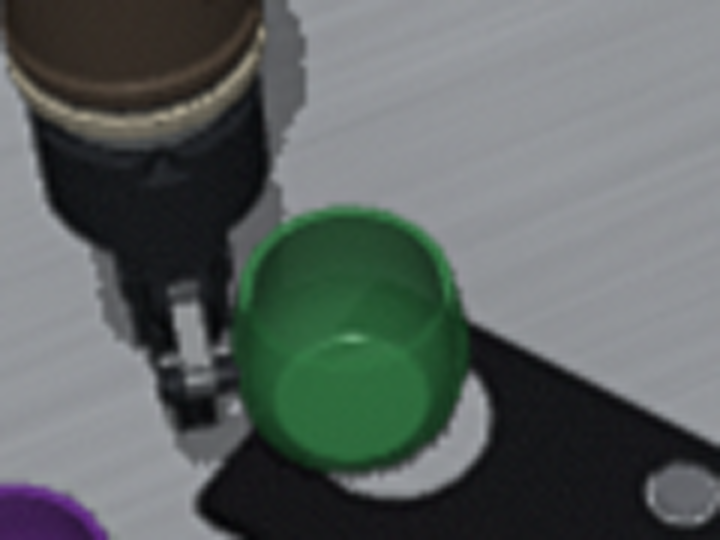

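Call:
step_arm:
  plan:
    - [0,[0,0,0.3],0]
    - [0,[0,0,0.2],0]
    - [0,[0,0,0.2],0]
    - [0,[0,0,0.2],0]
    - [0,[0,0,0.2],0]
    - [0,[0,0,0.2],0]
    - [0,[0,0,0],0]

```text
time: 5.4
tool_pos: [491.0, -59.2, 75.8]
orientation: [-1.554, -0.024, -0.256]
wrist_force: [-0.8, -0.7, -1.6]
grip_width: -0.1
```

```bash
python3 - <<'E'
from h import *
gap([502.8,-13.3])
dt,ds=cam('top'),cam('scene');crop(ds,'pics/scene4.png',250,170,120,90,6)
print(tum2(dt,ds,bs=(270,190,90,70)))
E
```

```text
pos [491.  -59.2  75.8] ori [-1.5542 -0.024  -0.256 ] F [-0.85 -0.66 -1.59]
gap along z -7.63 lateral x -0.3 zdir [0.253 0.967 0.017]
  r [16.749686996443863, 45.12193477682276]
[469.04897059  12.68189462]
```

View pics/scene4.png

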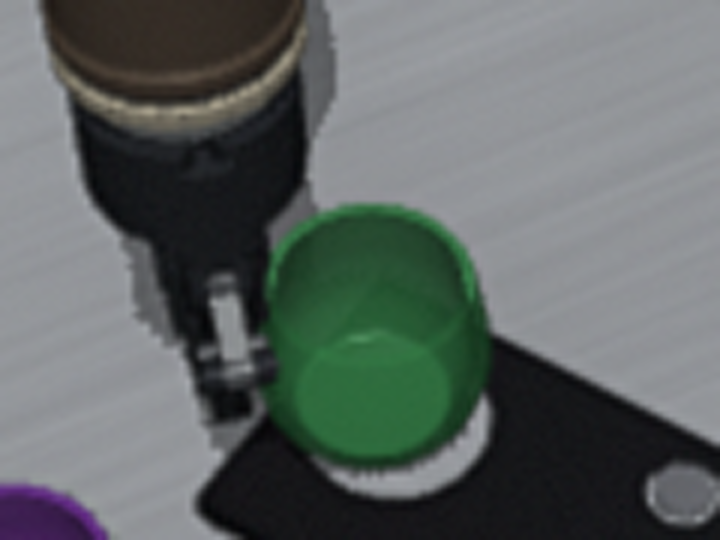

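Call:
step_arm:
  plan:
    - [0,[0,0,0.2],0]
    - [0,[0,0,0.2],0]
    - [0,[0,0,0.1],0]
    - [0,[0,0,0],0]
    - [0,[0,0,-0.4],0]
    - [0,[0,0,-0.8],0]
    - [0,[0,0,-1.5],0]
    - [0,[0,0,-1.0],0]
    - [0,[0,-2.5,0],0]
    - [0,[0,-4,0],0]
    - [0,[0,-4,0],0]
    - [0,[0,-2,0],0]

```text
time: 6.7
tool_pos: [476.0, -96.2, 201.3]
orientation: [-1.557, -0.017, -0.26]
wrist_force: [1.0, 0.2, 0.1]
grip_width: 0.2
```

```bash
python3 - <<'E'
from h import *
gap([502.8,-13.3])
E
```

```text
pos [476.  -96.2 201.3] ori [-1.5566 -0.017  -0.2598] F [1.01 0.17 0.12]
gap along z 30.12 lateral x 2.38 zdir [0.257 0.966 0.014]
```

Call:
step_arm:
  plan:
    - [0,[0,0,-3.5],0]
    - [0,[0,0,-3.5],0]
    - [0,[0,0,-3.5],0]
    - [0,[0,0,-3.5],0]
    - [0,[0,0,-3.5],0]
    - [0,[0,0,0],0]

```text
time: 7.3
tool_pos: [431.4, -272.7, 203.3]
orientation: [-1.553, -0.028, -0.257]
wrist_force: [-0.2, -0.5, 0.5]
grip_width: -0.0
```

```bash
cat > look.py <<'E'
from h import *
import sys
gap([502.8,-13.3])
dt,ds=cam('top'),cam('scene')
k=sys.argv[1];crop(dt,f'pics/top_{k}.png',*BT,5);crop(ds,f'pics/scene_{k}.png',*BS,5)
for t in(6,12): print(tum2(dt,ds,thr=t))
for d,b in((dt,BT),(ds,BS)):
    I=up(d,b);mx,mn=I.max(2),I.min(2)
    top=d is dt
    g=(mx>80)&(mx-mn<40);kp=(208,143) if top else (373,563)
    n,l,st,ce=cv2.connectedComponentsWithStats(g.astype(np.uint8));q=l[kp];print(' key',st[q,4],toz(d,upc(ce[q],b),27.)[0].round(2))
    if top:
        m=big(mx<70);c=max(cv2.findContours(m.astype(np.uint8),0,1)[0],key=cv2.contourArea);hull=cv2.convexHull(c)
        print(' rect z22',cv2.minAreaRect(toz(d,upc(hull[:,0],b),22.)[:,:2].astype(np.float32)))
E
python3 look.py a
```

```text
pos [ 431.4 -272.7  203.3] ori [-1.5526 -0.0277 -0.2566] F [-0.16 -0.5   0.53]
gap along z 211.64 lateral x -0.45 zdir [0.253 0.967 0.018]
  r [44.43613710178448, 43.840826036110876]
[506.87520706  -1.1127136 ]
  r [43.547525368871334, 43.06469230367675]
[506.89565901  -1.05905032]
 key 4025 [582.9   82.96  27.  ]
 rect z22 ((540.9627685546875, 20.503585815429688), (179.33047485351562, 128.68446350097656), 28.88740348815918)
 key 3474 [584.3   82.26  27.  ]
```

View pics/top_a.png

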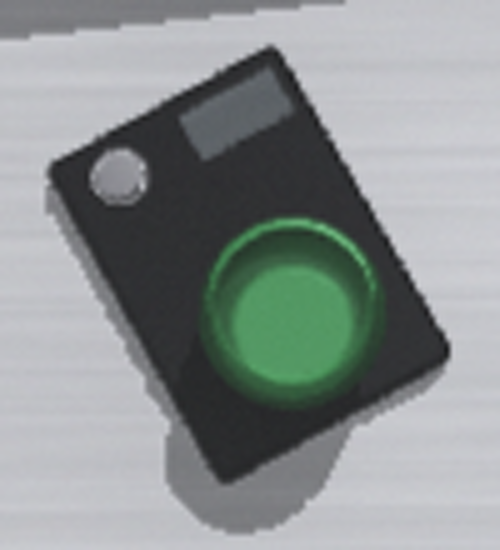

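View pics/scene_a.png

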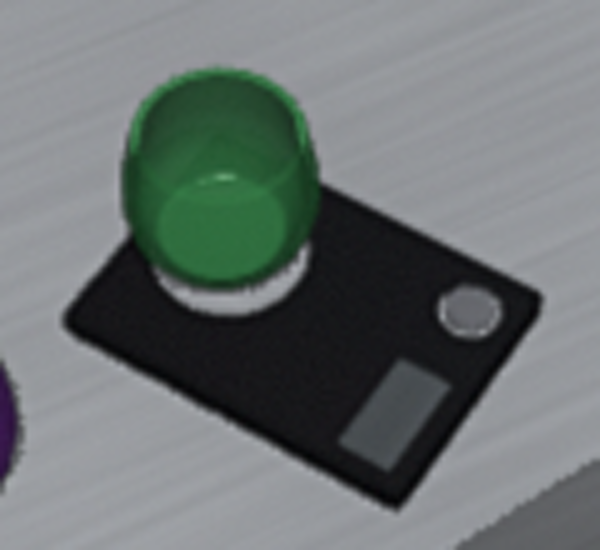

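```bash
python3 - <<'E'
from h import *
ds=cam('scene');d=ds;b=BS
I=up(d,b);mx,mn=I.max(2),I.min(2)
for th in(60,75,95,110):
    g=(mx>th)&(mx-mn<40)
    n,l,st,ce=cv2.connectedComponentsWithStats(g.astype(np.uint8));k=l[360,276]
    c=max(cv2.findContours((l==k).astype(np.uint8),0,1)[0],key=cv2.contourArea)[:,0]
    gr=cv2.dilate((I[...,1]-(I[...,0]+I[...,2])/2>5).astype(np.uint8),np.ones((13,13)))
    c=c[gr[c[:,1],c[:,0]]==0]
    for z in(34.,32.,30.):
        P=toz(d,upc(c,b),z)[:,:2];f=circ(P,36.);print(th,z,len(c),f.x.round(2),np.abs(np.hypot(*(P-f.x).T)-36).mean().round(2))
# where nominal platform circle falls: sample pixel checks
T=proj(ds,[[506.9,-1.1,34],[506.9,-1.1,114],[507,1.3,34]]);print(((T-np.array(b[:2])+.5)*5-.5).round(1))
cv2.imwrite('pics/mx.png',np.uint8(cv2.resize(up(d,(290,225,50,35),16).astype(np.uint8),None,fx=1,fy=1)))
E
```

```text
60 34.0 2760 [534.62  22.66] 129.92
60 32.0 2760 [533.35  23.38] 130.32
60 30.0 2760 [532.07  24.1 ] 130.71
75 34.0 208 [506.95   1.75] 0.22
75 32.0 208 [505.7   2.4] 0.21
75 30.0 208 [504.45   3.04] 0.21
95 34.0 202 [506.16   1.89] 0.27
95 32.0 202 [504.91   2.54] 0.26
95 30.0 202 [503.66   3.19] 0.25
110 34.0 200 [505.57   2.08] 0.37
110 32.0 200 [504.31   2.73] 0.36
110 30.0 200 [503.06   3.38] 0.35
[[223.2 251.9]
 [219.7 138.7]
 [228.  250.1]]
```

View pics/mx.png

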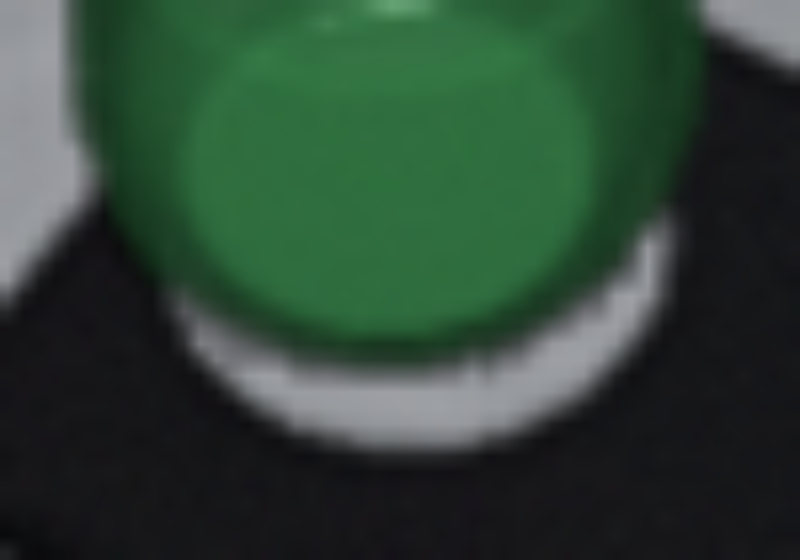

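Call:
step_arm:
  plan:
    - [0,[0,0,3.5],0]
    - [0,[0,0,3.5],0]
    - [0,[0,0,3.5],0]
    - [0,[0,0,3.5],0]
    - [0,[0,0,1.5],0]
    - [0,[0,2,0],0]
    - [0,[0,3,0],0]
    - [0,[0,3,0],0]
    - [0,[0,2,0],0]
    - [0,[0,0,0],0]

```text
time: 8.45
tool_pos: [479.1, -91.3, 103.2]
orientation: [-1.542, -0.027, -0.224]
wrist_force: [0.6, -0.8, 0.3]
grip_width: -0.2
```

```bash
python3 - <<'E'
from h import *
gap([506.9,-1.1])
E
```

```text
pos [479.1 -91.3 103.2] ori [-1.5419 -0.027  -0.2239] F [ 0.63 -0.83  0.32]
gap along z 38.17 lateral x 6.26 zdir [0.221 0.975 0.029]
```

Call:
step_arm:
  plan:
    - [0,[0.5,1.5,0],0]
    - [0,[0,1.2,0],0]
    - [0,[0,0,1.5],0]
    - [0,[0,0,1.0],0]
    - [0,[0,0,0],0]
    - [0,[0,0,0],0]

```text
time: 9.05
tool_pos: [491.9, -62.7, 79.0]
orientation: [-1.54, -0.029, -0.218]
wrist_force: [-0.4, -0.3, -0.1]
grip_width: -0.1
```

```bash
python3 - <<'E'
from h import *
gap([506.9,-1.1])
E
```

```text
pos [491.9 -62.7  79. ] ori [-1.5396 -0.0289 -0.2177] F [-0.36 -0.31 -0.1 ]
gap along z 8.13 lateral x 1.18 zdir [0.215 0.976 0.031]
```

Call:
step_arm:
  plan:
    - [0,[0,0.4,0],0]
    - [0,[0,0,0.3],0]
    - [0,[0,0,0.2],0]
    - [0,[0,0,0.2],0]
    - [0,[0,0,0],0]

```text
time: 9.55
tool_pos: [493.7, -56.6, 75.8]
orientation: [-1.539, -0.03, -0.219]
wrist_force: [-0.2, 0.6, 0.2]
grip_width: -0.1
```

```bash
python3 - <<'E'
from h import *
gap([506.9,-1.1])
E
```

```text
pos [493.7 -56.6  75.8] ori [-1.5395 -0.0303 -0.2194] F [-0.23  0.58  0.22]
gap along z 1.85 lateral x 0.71 zdir [0.217 0.976 0.031]
```

Call:
step_arm:
  plan:
    - [0,[0,0,0.1],0]
    - [0,[0,0,0.2],0]
    - [0,[0,0,0.1],0]
    - [0,[0,0,0],0]

```text
time: 9.95
tool_pos: [494.5, -53.3, 75.9]
orientation: [-1.54, -0.031, -0.22]
wrist_force: [0.3, -0.5, 0.0]
grip_width: -0.1
```

```bash
python3 - <<'E'
from h import *
gap([506.9,-1.1])
E
```

```text
pos [494.5 -53.3  75.9] ori [-1.5404 -0.0305 -0.2203] F [ 0.28 -0.52  0.05]
gap along z -1.54 lateral x 0.59 zdir [0.218 0.976 0.03 ]
```

Call:
step_arm:
  plan:
    - [0,[0,0,0.08],0]
    - [0,[0,0,0],0]
    - [0,[0,0,-0.4],0]
    - [0,[0,0,-1.0],0]
    - [0,[0,0,-2.0],0]
    - [0,[0,-3,-1],0]
    - [0,[0,-4,0],0]
    - [0,[0,-4,0],0]
    - [0,[0,-2,-3],0]
    - [0,[0,0,-4],0]
    - [0,[0,0,-4],0]
    - [0,[0,0,-4],0]

```text
time: 11.15
tool_pos: [446.4, -250.8, 205.3]
orientation: [-1.539, -0.032, -0.211]
wrist_force: [-0.2, 0.8, -0.4]
grip_width: 0.2
```

```bash
python3 look.py b; python3 - <<'E'
from h import *
togo([583.3,83,220])
E
```

```text
pos [ 446.4 -250.8  205.3] ori [-1.5389 -0.0316 -0.2106] F [-0.25  0.77 -0.37]
gap along z 184.64 lateral x 1.28 zdir [0.208 0.978 0.032]
  r [44.38030452752802, 43.974733063619226]
[506.93228007   1.21779739]
  r [43.43808238937187, 43.1040555105978]
[507.2358234    1.22703728]
 key 4049 [582.91  82.93  27.  ]
 rect z22 ((541.0361328125, 20.45014190673828), (179.31849670410156, 128.708984375), 28.841415405273438)
 key 3485 [584.3   82.27  27.  ]
t 11.25 pos [ 444.3 -255.6  205.4] ori [-1.5422 -0.0315 -0.2199] F [ 0.27 -0.95  0.2 ] w -0.2
shift cm tool [ 6.221 -0.232 36.095]
```

View pics/scene_b.png

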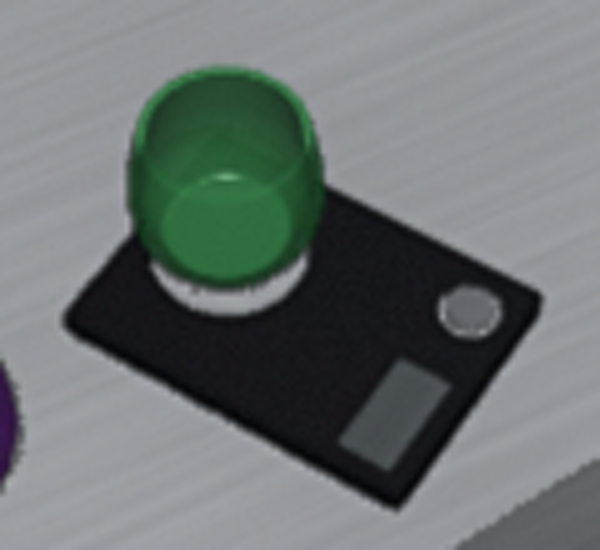

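View pics/top_b.png

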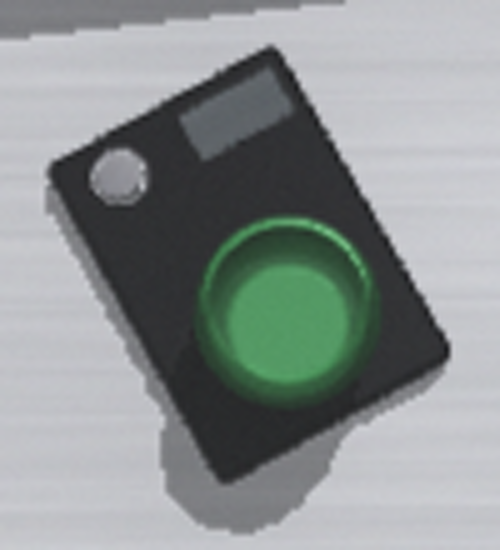

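Call:
step_arm:
  plan:
    - [0,[0.6,0,3.3],0]
    - [0,[0.6,0,3.3],0]
    - [0,[0.6,0,3.3],0]
    - [0,[0.6,0,3.3],0]
    - [0,[0.6,0,3.3],0]
    - [0,[0.6,0,3.3],0]
    - [0,[0.6,0,3.3],0]
    - [0,[0.6,0,3.3],0]
    - [0,[0.6,0,3.3],0]
    - [0,[0.6,0,3.3],0]
    - [0,[0,0,1.5],0]
    - [0,[0,0,0],0]

```text
time: 12.45
tool_pos: [580.3, 74.0, 216.3]
orientation: [-1.541, -0.029, -0.232]
wrist_force: [0.7, 0.0, -0.3]
grip_width: 0.1
```

```bash
cat > key.py <<'E'
from h import *
s=sense();R=Ro.from_euler('xyz',s['orientation']).as_matrix();p=np.array(s['tool_pos'])
tip=p+17*R[:,1];print('t',s['time'],'tip',tip.round(1),'ydir',R[:,1].round(3),'yaw',s['orientation'][2].round(3),'F',np.round(s['wrist_force'],2));print('to key cm',(R.T@(np.array([583.4,82.9,27])-tip)/10).round(2))
E
python3 key.py
```

```text
t 12.45 tip [580.9  74.4 199.3] ydir [ 0.035  0.022 -0.999] yaw -0.232 F [ 0.69  0.03 -0.3 ]
to key cm [-0.46 17.24  0.37]
```

Call:
step_arm:
  plan:
    - [0,[-0.3,2.5,0.2],0]
    - [0,[0,3,0],0]
    - [0,[0,3,0],0]
    - [0,[0,3,0],0]
    - [0,[0,2,0],0]
    - [0,[0,0,0],0]

```text
time: 13.05
tool_pos: [580.3, 68.3, 78.8]
orientation: [-1.544, -0.031, -0.241]
wrist_force: [0.3, -0.8, 0.4]
grip_width: -0.2
```

```bash
python3 key.py
```

```text
t 13.05 tip [580.9  68.6  61.8] ydir [ 0.037  0.019 -0.999] yaw -0.241 F [ 0.25 -0.75  0.36]
to key cm [-0.2   3.51  1.35]
```

Call:
step_arm:
  plan:
    - [0,[-0.2,0.5,0.7],0]
    - [0,[0,0.8,0.6],0]
    - [0,[0,0.8,0],0]
    - [0,[0,0,0],0]
    - [0,[0,0,0],0]

```text
time: 13.55
tool_pos: [583.6, 80.4, 60.2]
orientation: [-1.543, -0.035, -0.244]
wrist_force: [-0.5, 0.4, -0.3]
grip_width: -0.4
```

```bash
python3 key.py; python3 - <<'E'
from h import *
ds=cam('scene');crop(ds,'pics/scene_k.png',270,170,130,100,6)
E
```

```text
t 13.55 tip [584.3  80.7  43.2] ydir [ 0.041  0.019 -0.999] yaw -0.244 F [-0.47  0.4  -0.33]
to key cm [-0.2   1.62  0.14]
```

View pics/scene_k.png

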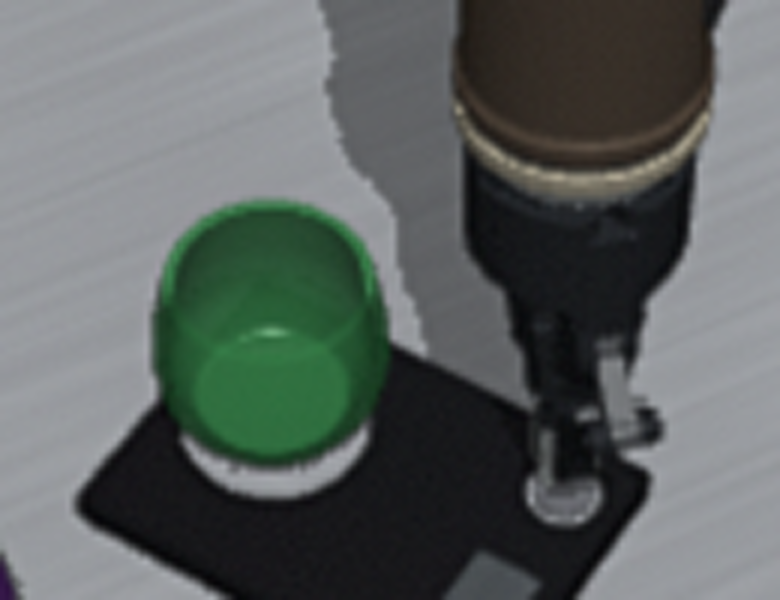

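Call:
step_arm:
  plan:
    - [0,[-0.2,0.5,0.15],0]
    - [0,[0,0.4,0],0]
    - [0,[0,0.2,0],0]
    - [0,[0,0,0],0]

```text
time: 14.0
tool_pos: [582.7, 82.8, 49.0]
orientation: [-1.542, -0.036, -0.244]
wrist_force: [0.5, -0.7, 0.3]
grip_width: 0.3
```

```bash
python3 key.py
```

```text
t 14.0 tip [583.4  83.1  32. ] ydir [ 0.042  0.019 -0.999] yaw -0.244 F [ 0.47 -0.75  0.28]
to key cm [-0.01  0.5  -0.03]
```

Call:
step_arm:
  plan:
    - [0,[0,0.3,0],0]
    - [0,[0,0.2,0],0]
    - [0,[0,0.1,0],0]
    - [0,[0,0.1,0],0]

```text
time: 14.4
tool_pos: [583.1, 82.8, 41.7]
orientation: [-1.542, -0.036, -0.244]
wrist_force: [-2.0, -0.4, 2.8]
grip_width: -0.1
```

```bash
python3 key.py
```

```text
t 14.4 tip [583.8  83.1  24.7] ydir [ 0.042  0.02  -0.999] yaw -0.244 F [-2.04 -0.44  2.82]
to key cm [-0.02 -0.23 -0.02]
```

Call:
step_arm:
  plan:
    - [0,[0,0.1,0],0]
    - [0,[0,0.05,0],0]

```text
time: 14.6
tool_pos: [583.1, 82.8, 41.1]
orientation: [-1.541, -0.035, -0.244]
wrist_force: [-4.3, 0.9, 9.7]
grip_width: 0.1
```

```bash
python3 key.py
```

```text
t 14.6 tip [583.8  83.1  24.1] ydir [ 0.041  0.02  -0.999] yaw -0.244 F [-4.34  0.86  9.69]
to key cm [-0.02 -0.29 -0.02]
```

Call:
step_arm:
  plan:
    - [0,[0,0,0],0]
    - [0,[0,-0.4,0],0]
    - [0,[0,-1,0],0]
    - [0,[0,-2.5,0],0]
    - [0,[0,-3.5,0],0]
    - [0,[0,-3.5,0],0]
    - [0,[0,-3.5,0],0]
    - [0,[0,-2,2.5],0]
    - [0,[0,0,3.5],0]
    - [0,[0,0,3.5],0]
    - [0,[0,0,3.5],0]
    - [0,[0,0,3.5],0]

```text
time: 15.8
tool_pos: [618.4, 235.1, 225.1]
orientation: [-1.539, -0.04, -0.259]
wrist_force: [1.1, 0.1, 0.5]
grip_width: -0.2
```

Call:
step_arm:
  plan:
    - [0,[0,0,3.0],0]
    - [0,[0,0,2],0]
    - [0,[0,0,0],0]
    - [0,[0,0,0],0]

```text
time: 16.2
tool_pos: [630.6, 291.9, 228.3]
orientation: [-1.538, -0.041, -0.252]
wrist_force: [0.2, -1.0, 0.3]
grip_width: 0.1
```

```bash
python3 look.py c
```

```text
pos [630.6 291.9 228.3] ori [-1.5383 -0.0414 -0.2517] F [ 0.23 -1.04  0.33]
gap along z -277.21 lateral x -54.15 zdir [0.248 0.968 0.032]
  r [44.340194367177055, 43.98408625903167]
[507.00228618   1.16592006]
  r [43.31597495358238, 43.096565439698615]
[507.2696878    1.20487088]
 key 3957 [582.87  82.96  27.  ]
 rect z22 ((540.88720703125, 20.43523406982422), (179.56187438964844, 128.88290405273438), 28.864049911499023)
 key 3451 [584.32  82.27  27.  ]
```

View pics/top_c.png

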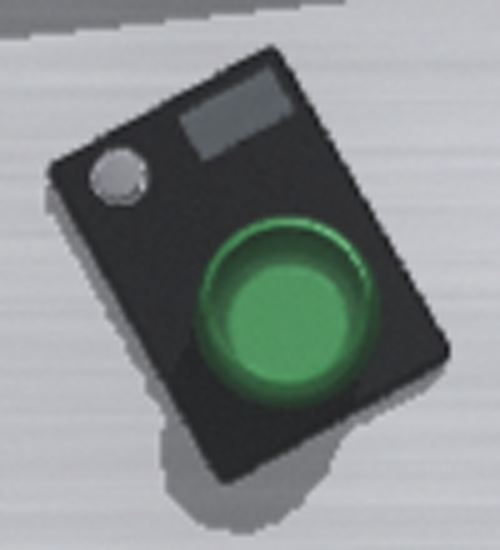

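View pics/scene_c.png

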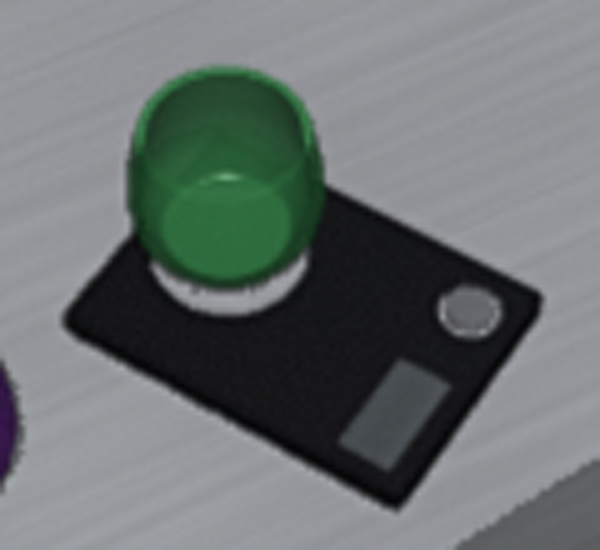

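The tumbler is upright and centred, the scale has not moved, the key is back up, and the arm is clear. I'm handing in.

```bash
python3 -c "
from rig import ticket
print(ticket.close_job())"
```

```text
the job is handed in; nothing more can be done
None
```

The tumbler now stands upright in the middle of the platform, and the key was pressed fully down and came back up. I handed the job in at about 16 s; no verdict was reported.

- **Centring:** I pushed the tumbler at its widest part with closed fingers, about 12.5 mm and then about 2.4 mm, and backed off each time.
- **Taring:** I pressed the key until it bottomed out. The fingertip was about 2.9 mm below the key's rest height and the wrist read 9.7 N, with 4.3 N sideways, but the scale did not shift.
- **Last pictures:**
  - The tumbler's foot is at about (507.1, 1.2) mm and the platform centre at about (507, 1.3) mm.
  - The housing and key are where they started to within about 0.3 mm.
  - The arm is clear of everything.
- **Disagreements:**
  - My separate estimates of the platform centre differed by 2 to 3 mm, mostly along x (504.7 to 509.3), so the centring is certain to roughly 2 mm, inside the 6 mm allowed.
  - The tool gradually tilted by about 0.03 to 0.05 rad as it moved, with no effect on the work.
- **Not measured:** I judged the key's return only from its unchanged position and size in the pictures. I did not re-measure the other objects, but the tool kept clear of them throughout.

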